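Set the aperture ring of the taller slide lamp to its large dot

TASK

Two slide lamps stand on the worktop. On the taller one, turn the ribbed aperture ring round its barrel until the small lug on the ring has clicked in at the one large dot (the other three dots are small), and let go. Leave the shorter lamp's ring as it is.

Things in the scene. Friction and masses are not known exactly. Their poses are not given: they have to be found in the camera images.
- tall_lamp: Taller slide lamp, fixed, 118 mm high. Origin on its axis at the worktop. White drum, diameter 96, up to 70 mm; on it a black fixed barrel, diameter 50. Four black dots on the housing's top face, 41.5 mm from the axis, 0.5 rad apart: seen from above, 0.75 and 0.25 rad clockwise of the lamp's own -x (small, 4 mm), 0.25 counter-clockwise (large, 10 mm) and 0.75 counter-clockwise (small).
- tall_ring_top (a point): Centre of the upper face of the taller lamp's aperture ring, 110 mm above the worktop, on the axis. The ring: ribbed aluminium round the barrel, diameter 56 mm, from 74 to 110 mm height, free on all sides; the barrel stands 8 mm above it. A lug 6 mm wide sticks out of its lower edge (74 to 80 mm height) to 36.5 mm from the axis and points at the dots.
- tall_ring (a joint): Angle of the taller lamp's ring, rad, growing counter-clockwise seen from above. Click stops at 0, 0.5, 1.0 and 1.5, one at each dot in turn; the large dot is at 1.0. End stops at -0.03 and 1.53. It starts at 0 or 0.5, seldom between. It is drawn to the nearest stop; about 0.1 N m carries it over a click and it stays where it clicked in.
- short_ring (a joint): The same angle for the shorter lamp's ring; starts at about 0 (first small dot) and stays there. That lamp is of the same make with the same ring, but only 76 mm high: housing to 28 mm, ring from 32 to 68 mm. Either lamp may stand left or right, about 0.14 to 0.32 m apart.

How it is judged:
By the outcome, as a careful person would: the job done as asked, in the order asked, and still so for the second after the job is handed in, with the robot touching nothing.
It also fails if it takes over 26 s, if anything falls off the work surface, if the arm or the gripper's body presses on something with over 40 N, if the wrist force passes 120 N, or if a joint passes its speed limit or range.

ROBOT

A 7-joint arm with a two-finger parallel gripper is mounted at the origin on a cart in front of the work surface, level with it; the furniture and walls round the work are solid. World frame = base frame: x ahead of the robot, y to its left, z up, the work surface at z = 0. Lengths are in m, angles in rad, forces in N, time in s.
With the tool pointing down it reaches from about 0.425 to 0.95 m from the base axis. Payload 4.7 kg.
Tool frame: the origin (TCP) lies midway between the tips of the shut fingers; the grasp point (between the pads) lies 19 mm behind it; z points along the fingers, y is the line along which they close (so a half turn about z gives the same grasp; the last joint's range is limited). The gripper opens to 85 mm and grips with 20 to 120 N. Pads are 22 mm wide; open, the fingers measure 114 mm over their backs; the gripper's body (76 mm by 85 mm) begins 54 mm behind the grasp point. The pads swing forward as they close: fully open they stand 13 mm farther back than shut.
Start: joints at [1.117, 0.469, -0.049, 1.532, 0.024, 1.141, -0.082], TCP at [0.278, -0.615, 0.231] pointing down, gripper open.
Joint ranges: [-2.59, 2.59], [-0.33, 1.99], [-1.39, 1.29], [0.1, 2.45], [-1.04, 4.18], [0.21, 1.99], [-2.66, 2.66]. Speed limits (rad/s): [2.57, 2.57, 3.14, 3.14, 3.14, 3.14, 3.14].

INTERFACE

Orientations are given as a rotation vector (axis times angle).
In Python, from plant import observe, eyes, bot gives the robot as it stands.
- The arm moves only by the tool drive_tool, never from a script. Its argument "deltas" is a list of rows, each an object with "slide": the shift along the tool's x, y, z in m, a list of three; "rot": the turn, a rotation vector about the tool's x, y, z in rad, a list of three; "jaw": the closure, from -1 (fully open) to 1 (shut), so that 0 is half open. A call has 1 to 20 rows; each row shifts and turns the commanded pose from where the row before left it, along the tool's axes as they then stand; what a row does not reach is not made up. A row lasts 1/8 s, in which the tool goes at most 62.5 mm and 10.7 degrees, less where a joint would pass 70% of its speed; a pose out of reach is approached as far as the arm can. A call with a gripper value outside its range is refused whole. The fingers move at their own pace and stop on an object; "newtons" is the grip in N (left out, the last holds). Time passes only in rows, so rows that do not move let the fingers close. It gives the time, the measured TCP pose, the force, the opening and the grip force at its end, in the units of the state.
- observe(): the state, without advancing time (a new reading comes with each control period).
- eyes.read_camera(name): name is "side" or "top" or "wrist"; returns (picture, depth): 420x560x3 uint8, red, green, blue; 420x560 float32, m along the optical axis (not along the pixel's ray), 0 where there is no reading.
- eyes.camera_info(name): a dict with "camera_matrix" (3x3 intrinsics, pixels), "k1" (the pictures are not rectified: a ray, as slopes to the right and down, at radius r is drawn at 1 + k1 r^2 times it, then the intrinsics apply), "T" (4x4, takes a point from camera to world coordinates); the wrist camera has in their place "tool_from_camera" (4x4, takes a point from camera to tool coordinates, whose origin is the TCP and whose axes are the flange's). Camera axes: x right, y up, looking along -z (the intrinsics and any distortion apply to the point x, -y, -z); pixel columns grow to the right and rows downward; lengths in m; the calibration is good to about 2 mm. A picture is of the moment at which its call begins: read the wrist's pose just before it. camera_info takes no time and is no camera call.
- bot.sign_off(): hands the job in; it is judged then, once.
The state is a dict: "time": time; "q": joint angles; "qd": joint speeds; "tau": joint torques, N m; "position": TCP position; "orientation": TCP orientation; "force": force on the tool from outside, world axes, zero at the start; "torque": the same for the moment, N m; "grip_width": finger opening in m; "finger_force": force on a finger pad.
Only numpy, scipy, OpenCV 4.12 (cv2) and the standard library are available. Lean on these libraries where they do the work, as an engineer would, in place of code of your own. Each camera call takes 0.05 s, during which the arm holds its last target. There are 200 camera calls.

## Working session

There is one attempt and no reset: what is moved stays moved. The work goes in short steps, Python scripts to look and compute and a tool call to move; the robot and the scene stay as the last step left them, time stands still between calls to the robot, and variables do not carry over. Pictures are saved under pics/ and viewed, at most 10 in all, crops included, and the job is handed in when it is done.

Besides the shell and the picture viewer there is one more tool, called in YAML: its name, and indented under it one key for each argument. drive_tool: Moves the arm, as the interface text tells. Its arguments: {"type":"object","properties":{"deltas":{"type":"array"},"newtons":{"type":"number"}},"required":["deltas"]}

```bash
mkdir -p pics; cat > h.py <<'E'
import numpy as np, cv2
from plant import observe, eyes, bot
from scipy.spatial.transform import Rotation as R
def cloud(name):
    s=observe(); im,d=eyes.read_camera(name); c=eyes.camera_info(name); K=np.array(c["camera_matrix"])
    v,u=np.mgrid[:420,:560].astype(float)
    p=np.stack([u.ravel(),v.ravel()],1)[:,None]
    n=cv2.undistortPoints(p,K,np.array([c["k1"],0,0,0.])).reshape(420,560,2)
    P=np.stack([n[...,0]*d,-n[...,1]*d,-d,np.ones_like(d)],-1)
    if "T" in c: T=np.array(c["T"])
    else:
        W=np.eye(4); W[:3,:3]=R.from_rotvec(s["orientation"]).as_matrix(); W[:3,3]=s["position"]; T=W@np.array(c["tool_from_camera"])
    X=(P@T.T)[...,:3]; X[d==0]=np.nan
    return im,d,X
E
python3 - <<'E'
from h import *
s=observe(); print({k:np.round(v,3).tolist() for k,v in s.items()})
im,d,X=cloud("top"); cv2.imwrite("pics/top.png",im[...,::-1]); np.savez("top.npz",im=im,X=X)
print(eyes.camera_info("top"))
for lo,hi in((.11,.124),(.1,.115),(.064,.074),(.07,.08)):
    m=(X[...,2]>lo)&(X[...,2]<hi); n,l,st,c=cv2.connectedComponentsWithStats(m.astype(np.uint8))
    for i in range(1,n):
        if st[i,4]>40: q=X[l==i]; print(lo,st[i],np.round(q.mean(0),4),np.round(q.min(0),3),np.round(q.max(0),3))
E
```

```text
{'time': 0.0, 'q': [1.117, 0.469, -0.049, 1.534, 0.024, 1.141, -0.082], 'qd': [-0.0, -0.0, -0.001, -0.001, -0.001, 0.001, 0.001], 'tau': [0.001, -51.032, -0.046, -23.771, 0.011, 0.008, 0.0], 'position': [0.278, -0.614, 0.23], 'orientation': [-3.069, -0.662, 0.001], 'force': [1.105, 0.329, 0.511], 'torque': [0.004, -0.047, 0.016], 'finger_force': 0.0, 'grip_width': 0.085}
{'camera_matrix': array([[471.46162158,   0.        , 279.65394427],
       [  0.        , 471.46162158, 206.23465309],
       [  0.        ,   0.        ,   1.        ]]), 'k1': -0.04348778814361641, 'T': array([[ 5.05297442e-03,  9.86484899e-01, -1.63774269e-01,
         3.41094186e-01],
       [-9.99629964e-01,  6.05444164e-04, -2.71950114e-02,
        -2.47362948e-01],
       [-2.67283119e-02,  1.63851082e-01,  9.86122923e-01,
         9.11695520e-01],
       [ 0.00000000e+00,  0.00000000e+00,  0.00000000e+00,
         1.00000000e+00]])}
0.11 [138   0  22 150 400] [0.7062 0.0079 0.117 ] [0.576 0.005 0.11 ] [0.868 0.027 0.124]
0.11 [187   0  35   3  59] [ 0.8616 -0.0783  0.1193] [ 0.859 -0.114  0.114] [ 0.866 -0.0
[... 1156 characters left out ...]
0.578 -0.157  0.074]
0.064 [430 164  43  24 113] [ 0.5435 -0.539   0.0693] [ 0.517 -0.574  0.064] [ 0.559 -0.499  0.074]
0.064 [230 178  31  30 136] [ 0.4979 -0.1667  0.0684] [ 0.48  -0.188  0.064] [ 0.534 -0.133  0.074]
0.07 [133   0  32 159 306] [0.7041 0.01   0.075 ] [0.572 0.005 0.07 ] [0.897 0.049 0.08 ]
0.07 [531  75  19  26 103] [ 0.7057 -0.7106  0.0752] [ 0.683 -0.728  0.07 ] [ 0.73 -0.7   0.08]
0.07 [244 153 167  81 877] [ 0.4827 -0.3125  0.0726] [ 0.432 -0.46   0.07 ] [ 0.579 -0.158  0.08 ]
0.07 [430 163  36  23 100] [ 0.5467 -0.5358  0.0748] [ 0.52 -0.56  0.07] [ 0.56  -0.499  0.08 ]
0.07 [230 177  30  28 581] [ 0.5082 -0.1607  0.0767] [ 0.484 -0.186  0.07 ] [ 0.535 -0.133  0.08 ]
```

View pics/top.png

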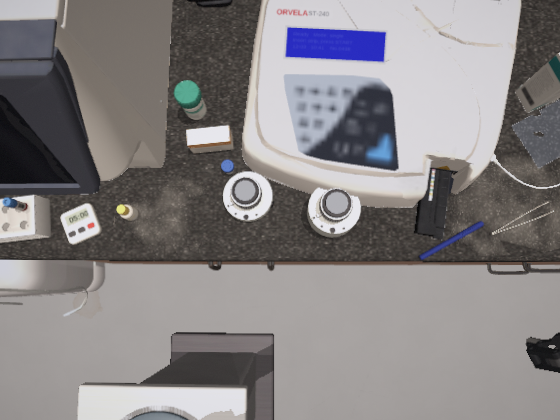

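```bash
python3 - <<'E'
from h import *
z=np.load("top.npz"); im,X=z["im"],z["X"]
c=im[150:250,200:400]; cv2.imwrite("pics/crop.png",cv2.resize(c,None,fx=4,fy=4,interpolation=cv2.INTER_CUBIC)[...,::-1])
m=(X[...,2]>.1165)&(X[...,2]<.121); m[:180]=0;m[230:]=0;m[:,:310]=0;m[:,362:]=0
q=X[m][:,:2]; e=cv2.minEnclosingCircle(q.astype(np.float32)); print(e,q.mean(0),m.sum())
# height profile around lamp
C=np.array([.4785,-.321])
a=X.reshape(-1,3);r=np.hypot(*(a[:,:2]-C).T);th=np.degrees(np.arctan2(a[:,1]-C[1],a[:,0]-C[0]))
for t in range(-180,180,20):
    print(t,[round(float(np.nanmax(np.r_[-1,a[(r>lo)&(r<lo+.012)&(th>=t)&(th<t+20)][:,2]])),3) for lo in(.036,.052,.062,.074,.09)])
E
```

```text
((0.4787878394126892, -0.32215556502342224), 0.025061048567295074) [ 0.47915732 -0.32190648] 580
-180 [0.073, 0.005, 0.004, 0.004, 0.001]
-160 [0.074, 0.004, 0.005, 0.005, 0.004]
-140 [0.074, 0.004, 0.005, 0.004, 0.006]
-120 [0.074, 0.004, 0.004, 0.004, 0.004]
-100 [0.074, 0.004, 0.04, 0.07, 0.087]
-80 [0.089, 0.099, 0.104, 0.106, 0.111]
-60 [0.099, 0.106, 0.115, 0.122, 0.126]
-40 [0.103, 0.117, 0.123, 0.125, 0.129]
-20 [0.105, 0.119, 0.123, 0.128, 0.129]
0 [0.103, 0.112, 0.123, 0.126, 0.129]
20 [0.1, 0.105, 0.113, 0.123, 0.126]
40 [0.073, 0.098, 0.102, 0.104, 0.111]
60 [0.074, 0.006, 0.006, 0.004, 0.004]
80 [0.074, 0.004, 0.006, 0.004, 0.005]
100 [0.073, 0.004, 0.003, 0.005, 0.005]
120 [0.074, 0.003, 0.003, 0.004, 0.004]
140 [0.075, 0.005, 0.004, 0.006, 0.004]
160 [0.074, 0.004, 0.004, 0.005, 0.002]
```

View pics/crop.png

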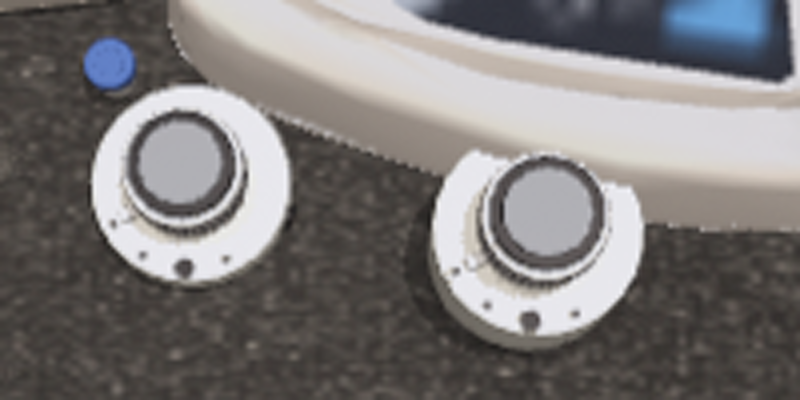

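```bash
python3 - <<'E'
from h import *
X=np.load("top.npz")["X"].reshape(-1,3)
C=np.array([.479,-.322]); d=X[:,:2]-C
print("machine max near",np.nanmax(X[np.hypot(*d.T)<.13][:,2]))
for f in range(20,131,5):
    t=np.radians(f); y=d@[np.cos(t),np.sin(t)]; x=d@[-np.sin(t),np.cos(t)]
    o=[]
    for R_ in(.045,.048,.058):
        for s in(1,-1):
            k=(abs(x)<.0125)&(s*y>.031)&(s*y<R_)&~np.isnan(X[:,2]); o.append(round(float(np.percentile(X[k,2],98)),3) if k.sum() else None)
    print(f,o)
E
```

```text
machine max near 0.13418064823913467
20 [0.1, 0.074, 0.101, 0.073, 0.105, 0.073]
25 [0.1, 0.074, 0.101, 0.074, 0.103, 0.073]
30 [0.097, 0.074, 0.1, 0.074, 0.103, 0.074]
35 [0.096, 0.074, 0.098, 0.074, 0.102, 0.074]
40 [0.094, 0.074, 0.094, 0.074, 0.099, 0.073]
45 [0.088, 0.074, 0.09, 0.074, 0.097, 0.073]
50 [0.079, 0.074, 0.085, 0.073, 0.091, 0.073]
55 [0.073, 0.074, 0.073, 0.074, 0.082, 0.074]
60 [0.073, 0.074, 0.073, 0.074, 0.073, 0.074]
65 [0.073, 0.074, 0.073, 0.074, 0.073, 0.073]
70 [0.073, 0.073, 0.073, 0.073, 0.073, 0.073]
75 [0.073, 0.074, 0.073, 0.074, 0.073, 0.073]
80 [0.073, 0.073, 0.073, 0.073, 0.073, 0.073]
85 [0.073, 0.073, 0.073, 0.073, 0.073, 0.073]
90 [0.073, 0.073, 0.073, 0.073, 0.073, 0.073]
95 [0.074, 0.073, 0.074, 0.073, 0.073, 0.073]
100 [0.081, 0.073, 0.081, 0.074, 0.08, 0.086]
105 [0.081, 0.085, 0.081, 0.087, 0.081, 0.094]
110 [0.081, 0.09, 0.081, 0.093, 0.081, 0.097]
115 [0.081, 0.093, 0.081, 0.096, 0.081, 0.098]
120 [0.081, 0.096, 0.081, 0.097, 0.081, 0.101]
125 [0.081, 0.098, 0.081, 0.099, 0.081, 0.102]
130 [0.081, 0.099, 0.081, 0.099, 0.081, 0.103]
```

```bash
cat > go.py <<'E'
from h import *
import sys
x,y,z,f=map(float,sys.argv[1:5])
s=observe(); r=R.from_rotvec(s["orientation"]); M=r.as_matrix()
print("z axis",M[:,2].round(4),"y ang",np.degrees(np.arctan2(M[1,1],M[0,1])).round(2),"pos",np.array(s["position"]).round(4),"q",np.round(s["q"],3))
print("slide tool",(M.T@(np.array([x,y,z])-s["position"])).round(4))
t=np.radians(f); 
for k in(0,180):
    a=t+np.radians(k); Y=np.array([np.cos(a),np.sin(a),0]); Z=np.array([0,0,-1.]); D=np.stack([np.cross(Y,Z),Y,Z],1)
    v=R.from_matrix(M.T@D).as_rotvec(); print("rot",v.round(4)); print("slide after rot",(D.T@(np.array([x,y,z])-s["position"])).round(4))
E
python3 go.py .479 -.322 .23 47
```

```text
z axis [-8.0e-04  1.7e-03 -1.0e+00] y ang -65.66 pos [ 0.2779 -0.6145  0.2303] q [ 1.117  0.469 -0.049  1.534  0.024  1.141 -0.082]
slide tool [ 0.3037 -0.1836  0.0006]
rot [-1.3000e-03 -1.8000e-03 -1.9663e+00]
slide after rot [5.24e-02 3.51e-01 3.00e-04]
rot [-0.0017  0.0012  1.1753]
slide after rot [-5.24e-02 -3.51e-01  3.00e-04]
```

drive_tool:
  deltas:
    - {"slide": [0.038,-0.023,0],"rot": [0,0,0],"jaw": -1}
    - {"slide": [0.038,-0.023,0],"rot": [0,0,0],"jaw": -1}
    - {"slide": [0.038,-0.023,0],"rot": [0,0,0],"jaw": -1}
    - {"slide": [0.038,-0.023,0],"rot": [0,0,0],"jaw": -1}
    - {"slide": [0.038,-0.023,0],"rot": [0,0,0],"jaw": -1}
    - {"slide": [0.038,-0.023,0],"rot": [0,0,0],"jaw": -1}
    - {"slide": [0.038,-0.023,0],"rot": [0,0,0],"jaw": -1}
    - {"slide": [0.038,-0.023,0],"rot": [0,0,0],"jaw": -1}
    - {"slide": [0,0,0],"rot": [0,0,0.147],"jaw": -1}
    - {"slide": [0,0,0],"rot": [0,0,0.147],"jaw": -1}
    - {"slide": [0,0,0],"rot": [0,0,0.147],"jaw": -1}
    - {"slide": [0,0,0],"rot": [0,0,0.147],"jaw": -1}
    - {"slide": [0,0,0],"rot": [0,0,0.147],"jaw": -1}
    - {"slide": [0,0,0],"rot": [0,0,0.147],"jaw": -1}
    - {"slide": [0,0,0],"rot": [0,0,0.147],"jaw": -1}
    - {"slide": [0,0,0],"rot": [0,0,0.147],"jaw": -1}
    - {"slide": [0,0,0],"rot": [0,0,0],"jaw": -1}
  newtons: 40

```text
time: 2.17
position: [0.4791, -0.3218, 0.2308]
orientation: [2.924, -1.15, -0.002]
force: [0.0, 0.7, 0.6]
grip_width: 0.0852
finger_force: 0.0
```

```bash
python3 - <<'E'
from h import *
im,d,X=cloud("wrist"); cv2.imwrite("pics/w1.png",im[...,::-1]); np.savez("w1.npz",im=im,X=X)
C=np.array([.479,-.322]); 
m=(X[...,2]>.115)&(X[...,2]<.122)&(np.hypot(X[...,0]-C[0],X[...,1]-C[1])<.04)
print(m.sum(), cv2.minEnclosingCircle(X[m][:,:2].astype(np.float32)) if m.sum() else 0, X[m].mean(0))
E
python3 go.py .479 -.322 .091 47
```

```text
2418 ((0.48020854592323303, -0.3204025626182556), 0.02483038231730461) [ 0.48079533 -0.32100591  0.1174719 ]
z axis [-8.e-04  4.e-04 -1.e+00] y ang -132.89 pos [ 0.4792 -0.3218  0.2309] q [ 0.494  0.309  0.03   1.774 -0.01   1.059 -1.791]
slide tool [1.000e-04 3.000e-04 1.399e-01]
rot [-1.3000e-03  4.0000e-04 -3.1396e+00]
slide after rot [-0.     -0.0003  0.1399]
rot [0.0002 0.0009 0.002 ]
slide after rot [0.     0.0003 0.1399]
```

View pics/w1.png

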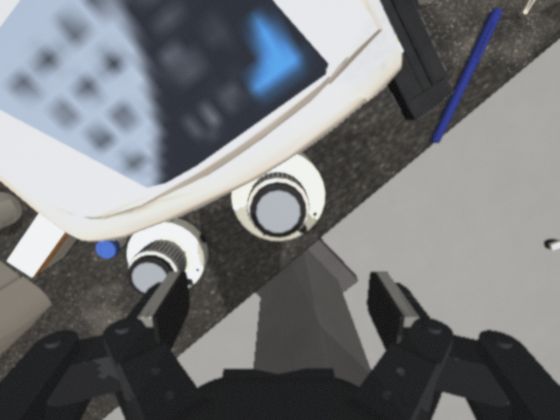

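drive_tool:
  deltas:
    - {"slide": [-0.0005,-0.0003,0.03],"rot": [0,0,0],"jaw": -1}
    - {"slide": [0,0,0.03],"rot": [0,0,0],"jaw": -1}
    - {"slide": [0,0,0.03],"rot": [0,0,0],"jaw": -1}
    - {"slide": [0,0,0.02],"rot": [0,0,0],"jaw": -1}
    - {"slide": [0,0,0.01],"rot": [0,0,0],"jaw": -1}
    - {"slide": [0,0,0.01],"rot": [0,0,0],"jaw": -1}
    - {"slide": [0,0,0.01],"rot": [0,0,0],"jaw": -1}
    - {"slide": [0,0,0],"rot": [0,0,0],"jaw": -1}

```text
time: 3.22
position: [0.4789, -0.3213, 0.0908]
orientation: [-2.923, 1.152, 0.002]
force: [-0.0, 1.1, -0.2]
grip_width: 0.0857
finger_force: 0.0
```

drive_tool:
  deltas:
    - {"slide": [0,0,0],"rot": [0,0,0],"jaw": 0}
    - {"slide": [0,0,0],"rot": [0,0,0],"jaw": 0.4}
    - {"slide": [0,0,0],"rot": [0,0,0],"jaw": 0.4}
    - {"slide": [0,0,0],"rot": [0,0,0],"jaw": 0.4}
    - {"slide": [0,0,0],"rot": [0,0,0],"jaw": 0.4}
    - {"slide": [0,0,0],"rot": [0,0,0],"jaw": 0.4}
  newtons: 40

```text
time: 3.98
position: [0.4794, -0.322, 0.0924]
orientation: [2.922, -1.152, 0.002]
force: [-1.6, 0.2, 5.7]
grip_width: 0.054
finger_force: 41.9
```

drive_tool:
  deltas:
    - {"slide": [0,0,0],"rot": [0,0,-0.085],"jaw": 0.4}
    - {"slide": [0,0,0],"rot": [0,0,-0.085],"jaw": 0.4}
    - {"slide": [0,0,0],"rot": [0,0,-0.085],"jaw": 0.4}
    - {"slide": [0,0,0],"rot": [0,0,-0.085],"jaw": 0.4}
    - {"slide": [0,0,0],"rot": [0,0,-0.085],"jaw": 0.4}
    - {"slide": [0,0,0],"rot": [0,0,-0.085],"jaw": 0.4}
    - {"slide": [0,0,0],"rot": [0,0,-0.085],"jaw": 0.4}
    - {"slide": [0,0,0],"rot": [0,0,-0.085],"jaw": 0.4}
    - {"slide": [0,0,0],"rot": [0,0,-0.085],"jaw": 0.4}
    - {"slide": [0,0,0],"rot": [0,0,-0.085],"jaw": 0.4}
    - {"slide": [0,0,0],"rot": [0,0,-0.085],"jaw": 0.4}
    - {"slide": [0,0,0],"rot": [0,0,-0.085],"jaw": 0.4}
    - {"slide": [0,0,0],"rot": [0,0,0],"jaw": 0.4}
    - {"slide": [0,0,0],"rot": [0,0,0],"jaw": 0.4}

```text
time: 5.72
position: [0.4796, -0.3212, 0.0924]
orientation: [3.113, 0.421, 0.001]
force: [-1.2, 1.4, 6.9]
grip_width: 0.0544
finger_force: 42.0
```

```bash
python3 go.py .4795 -.3215 .23 105; python3 -c "
from h import *
s=observe();print(s['torque'],s['force'],s['time'],s['grip_width'])"
```

```text
z axis [ 8.e-04 -0.e+00 -1.e+00] y ang -74.6 pos [ 0.4796 -0.3212  0.0924] q [ 0.695  0.48  -0.232  1.891  0.15   0.787 -0.92 ]
slide tool [-0.      0.0003 -0.1376]
rot [ 1.2000e-03  4.0000e-04 -3.1346e+00]
slide after rot [ 1.000e-04 -2.000e-04 -1.376e-01]
rot [ 0.0002 -0.0007  0.007 ]
slide after rot [-1.000e-04  2.000e-04 -1.376e-01]
[ 0.35581011  0.38807591 -0.00995603] [-1.23038648  1.41995301  6.94074989] 5.725 0.05436576311267706
```

Release, rise, back off so the top camera sees the lamp.

drive_tool:
  deltas:
    - {"slide": [0,0,0],"rot": [0,0,0],"jaw": -0.2}
    - {"slide": [0,0,0],"rot": [0,0,0],"jaw": -0.6}
    - {"slide": [0,0,0],"rot": [0,0,0],"jaw": -0.6}
    - {"slide": [0,0,-0.01],"rot": [0,0,0],"jaw": -0.6}
    - {"slide": [0,0,-0.02],"rot": [0,0,0],"jaw": -0.6}
    - {"slide": [0,0,-0.03],"rot": [0,0,0],"jaw": -0.8}
    - {"slide": [0,0,-0.04],"rot": [0,0,0],"jaw": -1}
    - {"slide": [0,0,-0.05],"rot": [0,0,0],"jaw": -1}
    - {"slide": [0,0.04,0],"rot": [0,0,0],"jaw": -1}
    - {"slide": [0,0.04,0],"rot": [0,0,0],"jaw": -1}
    - {"slide": [0,0.04,0],"rot": [0,0,0],"jaw": -1}
    - {"slide": [0,0.04,0],"rot": [0,0,0],"jaw": -1}
    - {"slide": [0,0.04,0],"rot": [0,0,0],"jaw": -1}
    - {"slide": [0,0.04,0],"rot": [0,0,0],"jaw": -1}
    - {"slide": [0,0,0],"rot": [0,0,0],"jaw": -1}

```text
time: 7.6
position: [0.5417, -0.5562, 0.2404]
orientation: [3.113, 0.415, -0.002]
force: [0.2, 0.3, -1.3]
grip_width: 0.0855
finger_force: 0.0
```

```bash
python3 - <<'E'
from h import *
im,d,X=cloud("top"); c=im[160:250,210:380]; cv2.imwrite("pics/t2.png",cv2.resize(c,None,fx=4.5,fy=4.5,interpolation=cv2.INTER_CUBIC)[...,::-1])
E
```

```text
(no output)
```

View pics/t2.png

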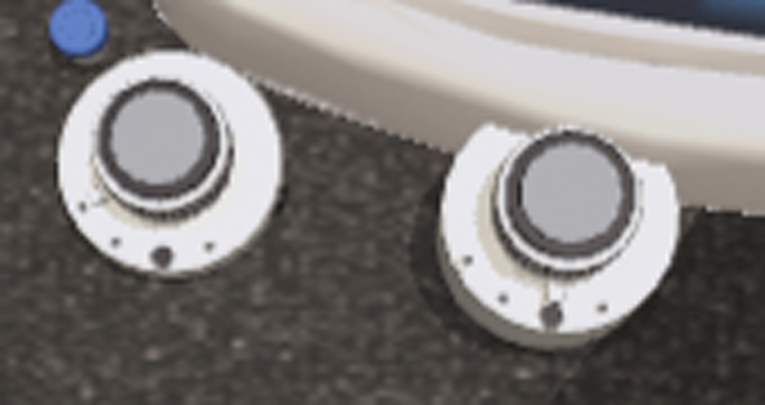

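The taller lamp's lug (552,293) now points at the large dot (551,315). The shorter lamp's lug is still at its first small dot (82,206).

```bash
python3 -c "
from plant import bot
print(bot.sign_off())"
```

```text
the job is handed in; nothing more can be done
None
```

I turned the taller lamp's ring about 1.0 rad counter-clockwise to the large dot and let go. The last top-camera picture shows its lug at that dot and the shorter lamp's ring unmoved, and I handed the job in at about 7.7 s with the gripper clear of both lamps.

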